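Clear the press bed and slide the panel into register

TASK

Get the screen-printing press ready for the next print. Take the ink knife and the squeegee off the bed and lay them flat across the steel tool tray, side by side in the order of use: the ink knife at the end nearest the robot, then the squeegee, with the wash-up brush that already lies at the far end staying last. Slide the wooden panel along the bed, without lifting it off, until it sits snug and square against all three brass stops, and do not knock the raised screen.

Things in the scene. Friction and masses are not known exactly. Their poses are not given: they have to be found in the camera images.
- press: Blue one-colour bench screen-printing press, fixed to the table. Origin on the table surface under the centre of its bed. The bed (grey platen with plywood edge) is 320 (own x) x 500 (own y) mm, 15 mm thick, its top 75 mm above the origin. Own +y points to the press head and hinge. At yaw 0 its axes are the world's.
- screen: Aluminium-framed screen, 320 wide (along the press's x) x 400 mm long, fixed, raised 35 degrees over the bed from a pivot at press (0, 360, 100) mm and higher towards press -y. Frame bars 26 mm thick: its lower face runs from about 140 mm above the table at press y=+290 mm to about 360 mm above it at its free edge at press y=-40 mm, across press x -160 to +160. So the tool has to come in under it leaning back towards press -y. Origin at the pivot.
- register (a point): The point on the bed's top, at press (0, 100, 75) mm, over which the panel's centre lies when the panel is in register: long side along press x, its +y long edge against two brass stops and its +x short edge against the third. Stops are fixed upright brass discs 18 mm in diameter, 7 mm tall, centred at press (-60, 169), (60, 169) and (89, 100) mm.
- panel: Loose brown wooden panel 160 (own x) x 120 (own y) x 9 mm, about 0.15 kg, lying flat on the bed at the press's -y part and always some 20 to 60 mm short of register in press x. Origin at the centre of its underside.
- ink_knife: Ink knife 180 mm long, about 0.11 kg, lying on the bed under the screen, blade towards the press head. Dark wood handle 100 long x 22 wide x 20 mm tall from own x=-70 to +30, steel blade 36 mm wide from +42 to +110. Origin on its underside, on its long axis; own x points from handle to blade, own z up. Grip the handle at about own x=-10 to -30 mm.
- squeegee: Small T-shaped squeegee 145 mm long, about 0.14 kg, lying on the bed under the screen beside the ink knife (which of the two is on which side varies), blade towards the press head. Red handle 95 long x 24 wide x 22 mm tall from own x=-60 to +35, then a cross bar 100 mm wide, 22 mm tall, from +35 to +57 and a green blade 100 mm wide to +85. Origin on its underside, on its long axis; own x points from handle to blade, own z up. Grip the handle at about own x=-10 to -30 mm.
- tray: Steel tool tray fixed on the table, outside 320 (own x) x 220 (own y) mm, floor 4 mm thick, walls 4 mm thick and 18 mm high. Origin at the centre of its underside. Own -x end is the end nearest the robot; tools lie across it, along own y. Good places: ink knife on tray x=-110, squeegee on tray x=-10 mm.
- wash_brush: White and blue wash-up brush 150 mm long, 46 wide, 26 tall, loose, lying across the tray at tray x about +115 mm. Origin on its underside, own x along it from handle to head.
Things that resemble listed ones, but are neither listed nor needed, are in the scene too. Leave any green or pink look-alike of the ink_knife alone.

How it is judged:
At the end, for the whole second after the job is handed in: The panel lies on the bed within 4 mm and 2 degrees of register against the stops; ink knife, squeegee and brush lie flat in the tray, within 20 degrees of straight across it, brush at the far end, squeegee between it and the knife (30 mm or more between centre lines); all released and at rest (horizontal distance between panel and register below 0.004 m and angle between the x axis of panel and the x axis of press, either way round below 0.035 rad and z of panel in the frame of register below 0.004 m and linear speed of panel below 0.01 m/s and x of ink_knife in the frame of tray between -0.152 and 0.152 m and y of ink_knife in the frame of tray between -0.09 and 0.09 m and z of ink_knife in the frame of tray between -0.002 and 0.012 m and angle between each of ink_knife, squeegee, wash_brush's own z axis and vertical below 0.12 rad and angle between the x axis of each of ink_knife, squeegee, wash_brush and the y axis of tray, either way round below 0.35 rad and linear speed of each of ink_knife, squeegee, wash_brush below 0.02 m/s and x of squeegee in the frame of tray between -0.152 and 0.152 m and y of squeegee in the frame of tray between -0.09 and 0.09 m and z of squeegee in the frame of tray between -0.002 and 0.012 m and x of wash_brush in the frame of tray between -0.152 and 0.152 m and y of wash_brush in the frame of tray between -0.09 and 0.09 m and z of wash_brush in the frame of tray between -0.002 and 0.012 m and x of wash_brush in the frame of tray above 0.07 m and ((y of ink_knife in the frame of squeegee above 0.03 m and y of wash_brush in the frame of squeegee below -0.03 m) or (y of ink_knife in the frame of squeegee below -0.03 m and y of wash_brush in the frame of squeegee above 0.03 m))); the robot touches nothing.
It fails at once if the panel is lifted off the bed (z of panel in the frame of register above 0.02 m).
It fails at once if the raised screen is knocked (contact force between any of the arm, the fingers, ink_knife, squeegee and screen above 5 N).
It fails at once if a tool is dropped or thrown down instead of being laid in the tray ((z of ink_knife in the frame of tray below 0.04 m and linear speed of ink_knife above 0.6 m/s) or (z of squeegee in the frame of tray below 0.04 m and linear speed of squeegee above 0.6 m/s)).
It also fails if it takes over 72 s, if anything falls off the work surface, if the arm or the gripper's body presses on something with over 40 N, if the wrist force passes 120 N, or if a joint passes its speed limit or range.

ROBOT

A 6-joint arm with a two-finger parallel gripper is mounted at the origin on the work surface. World frame = base frame: x ahead of the robot, y to its left, z up, the work surface at z = 0. Lengths are in m, angles in rad, forces in N, time in s.
With the tool pointing down it reaches from about 0.35 to 0.775 m from the base axis. Payload 5.5 kg.
Tool frame: the origin (TCP) lies at the very end of the fingers, on their centre line; the grasp point (between the pads) lies 19 mm behind it; z points along the fingers, y is the line along which they close (so a half turn about z gives the same grasp; the last joint's range is limited). The gripper opens to 85 mm and grips with 20 to 120 N. Pads are 22 mm wide; open, the fingers measure 114 mm over their backs; the gripper's body (76 mm by 85 mm) begins 54 mm behind the grasp point. The pads swing forward as they close: fully open they stand 13 mm farther back than shut.
Start: joints at [-1.398, 0.313, 0.046, 1.304, 0, 1.431], TCP at [0.177, -0.547, 0.231] pointing down, gripper open.
Joint ranges: [-2.76, 2.76], [-0.86, 1.69], [-1.03, 1.26], [-2.2, 2.34], [-1.47, 1.5], [-3.14, 3.14]. Speed limits (rad/s): [2.57, 2.57, 3.14, 3.14, 3.14, 3.14].

INTERFACE

Orientations are given as a unit quaternion [w, x, y, z].
In Python, from workcell import get_state, read_camera, calibration, hand_in gives the robot as it stands.
- The arm moves only by the tool drive_tool, never from a script. Its argument "deltas" is a list that holds one entry, the list of rows, each a list of 7 numbers: the closure in counts, from 0 (fully open) to 255 (shut), then the shift along the tool's x, y, z in m, then the turn, a rotation vector about the tool's x, y, z in degrees. A call has 1 to 12 rows; each row is the pose to reach, as a shift and turn from the pose commanded when the call began, along the tool's axes at that moment; what a row does not reach only later rows make up. A row lasts 1/8 s, in which the tool goes at most 62.5 mm and 10.7 degrees, less where a joint would pass 70% of its speed; a pose out of reach is approached as far as the arm can. A call with a gripper value outside its range is refused whole. The fingers move at their own pace and stop on an object; "newtons" is the grip in N (left out, the last holds). Time passes only in rows, so rows that repeat a pose let the fingers close. It gives the time, the measured TCP pose, the force, the opening and the grip force at its end, in the units of the state.
- get_state(): the state, without advancing time (a new reading comes with each control period).
- read_camera(name): name is "scene" or "top" or "wrist"; returns (picture, depth): 384x512x3 uint8, red, green, blue; 384x512 float32, m along the optical axis (not along the pixel's ray), 0 where there is no reading.
- calibration(name): a dict with "mtx" (3x3 intrinsics, pixels), "world_from_camera" (4x4, takes a point from camera to world coordinates). Camera axes: x right, y up, looking along -z (the intrinsics and any distortion apply to the point x, -y, -z); pixel columns grow to the right and rows downward; lengths in m; the calibration is good to about 2 mm. A picture is of the moment at which its call begins: read the wrist's pose just before it. calibration takes no time and is no camera call; for the wrist camera it gives the pose at the moment of the call.
- hand_in(): hands the job in; it is judged then, once.
The state is a dict: "clock": time; "joint_pos": joint angles; "qvel": joint speeds; "tau": joint torques, N m; "tcp_pos": TCP position; "orientation": TCP orientation; "wrist_force": force on the tool from outside, world axes, zero at the start; "ft_torque": the same for the moment, N m; "finger_gap": finger opening in m; "grip_force": force on a finger pad.
Only numpy, scipy, OpenCV 4.12 (cv2) and the standard library are available. Lean on these libraries where they do the work, as an engineer would, in place of code of your own. Each camera call takes 0.05 s, during which the arm holds its last target. There are 200 camera calls.

## Working session

There is one attempt and no reset: what is moved stays moved. The work goes in short steps, Python scripts to look and compute and a tool call to move; the robot and the scene stay as the last step left them, time stands still between calls to the robot, and variables do not carry over. Pictures are saved under pics/ and viewed, at most 10 in all, crops included, and the job is handed in when it is done.

Besides the shell and the picture viewer there is one more tool, called after "Request:" as name(argument=value, ...), one argument or row to a line, values as JSON. drive_tool: Moves the arm, as the interface text tells. Its arguments: {"type":"object","properties":{"deltas":{"type":"array","items":{"type":"array","items":{"type":"array","items":{"type":"number"}}}},"newtons":{"type":"number"}},"required":["deltas"]}

```bash
mkdir -p pics; ls
python3 - <<'E'
from workcell import *
import cv2,numpy as np
for n in("scene","top"):
    p,d=read_camera(n); np.savez(n,p=p,d=d); c=calibration(n); print(n,np.round(c["mtx"],1).tolist(),np.round(c["world_from_camera"],3).tolist(),{k:v for k,v in c.items() if k not in("mtx","world_from_camera")})
    cv2.imwrite(f"pics/{n}0.png",cv2.resize(p[:,:,::-1],(768,576)))
s=get_state();print({k:np.round(v,3).tolist() for k,v in s.items()})
E
```

```text
pics
scene [[457.3, 0.0, 261.1], [0.0, 457.3, 186.0], [0.0, 0.0, 1.0]] [[0.123, -0.671, 0.731, 1.647], [0.992, 0.099, -0.076, -0.104], [-0.021, 0.735, 0.678, 1.166], [0.0, 0.0, 0.0, 1.0]] {}
top [[457.8, 0.0, 256.1], [0.0, 457.8, 190.0], [0.0, 0.0, 1.0]] [[0.04, 0.977, -0.211, 0.146], [-0.999, 0.038, -0.013, 0.014], [-0.005, 0.211, 0.977, 1.654], [0.0, 0.0, 0.0, 1.0]] {}
{'clock': 0.1, 'joint_pos': [-1.398, 0.314, 0.045, 1.304, -0.0, 1.431], 'qvel': [-0.001, -0.001, 0.002, -0.002, -0.001, 0.001], 'tau': [0.002, -48.172, 29.925, 0.013, -0.0, 0.0], 'tcp_pos': [0.177, -0.547, 0.23], 'orientation': [-0.001, 0.988, 0.156, -0.0], 'wrist_force': [0.7, 0.319, -0.937], 'ft_torque': [0.03, -0.023, -0.006], 'grip_force': 0.0, 'finger_gap': 0.085}
```

View pics/scene0.png

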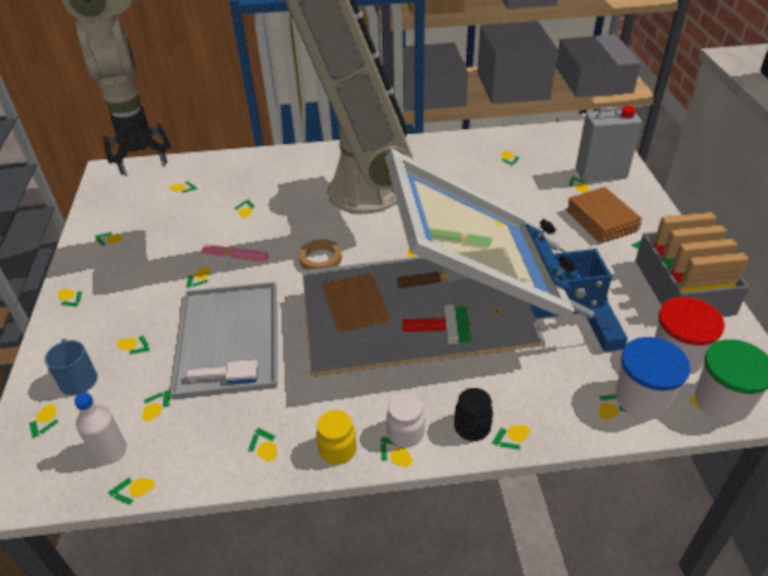

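View pics/top0.png

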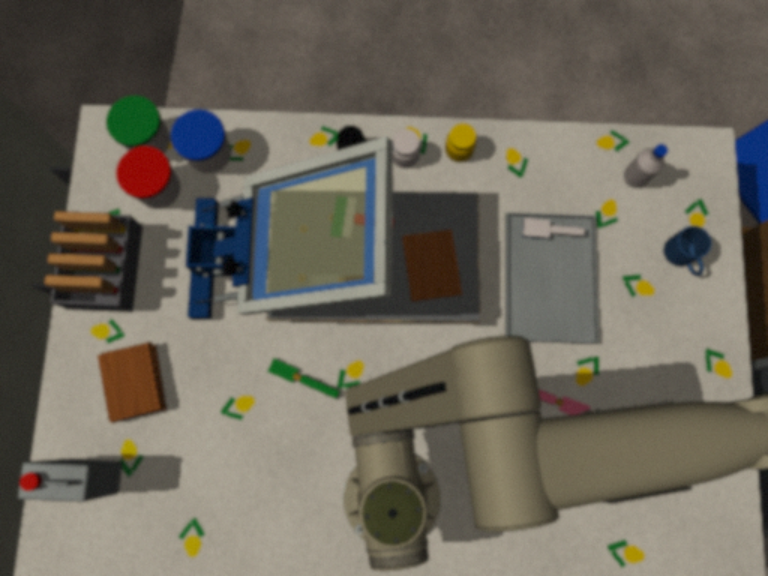

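The scene view (768-px scale) shows these candidates:
- **Ink knife:** the dark brown handle at (420,280) on the bed. Its look-alikes are green at (460,237), seen through the screen but lying on the table at top-view (305,377), and pink at (235,253).
- **Squeegee:** red and green at (437,324) on the bed.
- **Panel:** brown at (355,302). The brown block at (603,213) on the table is a look-alike.
- **Tray and brush:** tray at (228,338), brush at (222,373).

I choose the knife by its dark handle on the bed, and I'll check that in a crop.

```bash
cat > h.py <<'E'
import numpy as np,cv2
from workcell import *
def ray(c,uv,z):
    K,T=c["mtx"],c["world_from_camera"]; uv=np.atleast_2d(uv).astype(float)
    d=np.c_[(uv[:,0]-K[0,2])/K[0,0],-(uv[:,1]-K[1,2])/K[1,1],-np.ones(len(uv))]@T[:3,:3].T
    o=T[:3,3]; return o+d*((z-o[2])/d[:,2])[:,None]
def cloud(c,d):
    K,T=c["mtx"],c["world_from_camera"]; v,u=np.indices(d.shape)
    P=np.stack([(u-K[0,2])/K[0,0]*d,-(v-K[1,2])/K[1,1]*d,-d],-1)
    P=P@T[:3,:3].T+T[:3,3]; P[d==0]=np.nan; return P
def rect(P):
    (c,s,a)=cv2.minAreaRect((P[:,:2]*1000).astype(np.float32)); return np.round(c,1),np.round(s,1),round(a,2)
def blobs(m,n=15):
    k,l,st,ce=cv2.connectedComponentsWithStats(m.astype(np.uint8)); return [(l==i) for i in range(1,k) if st[i,4]>=n]
def px(m): return np.argwhere(m)[:,::-1]
E
python3 - <<'E'
from h import *
for n in("scene","top"):
    f=np.load(n+".npz");p,d=f["p"],f["d"];c=calibration(n);P=cloud(c,d);z=P[...,2]
    H,S,V=[x.astype(int) for x in cv2.split(cv2.cvtColor(p,cv2.COLOR_RGB2HSV))]
    area=(P[...,0]>.2)&(P[...,0]<.95)&(P[...,1]>-.45)&(P[...,1]<.5)
    for nm,m in dict(bed=area&(abs(z-.075)<.006)&(S<80),onbed=area&(z>.082)&(z<.11),brown=area&(H<18)&(S>90)&(V<150)&(z>.07)&(z<.12),red=area&((H<6)|(H>174))&(S>150)&(z>.06)&(z<.12),green=area&(H>45)&(H<85)&(S>90)&(z>.06)&(z<.12),tray=area&(z<.022)&(S<45)&(V<150)&(P[...,1]<-.1),walls=area&(z<.024)&(z>.013)&(P[...,1]<-.1)).items():
        for b in blobs(m):
            q=P[b]; print(n,nm,b.sum(),px(b).mean(0).round(),"z",np.nanpercentile(q[:,2],[10,50,90]).round(3),rect(q))
    if n=="scene": cv2.imwrite("pics/crop.png",cv2.resize(p[160:265,105:385,::-1],None,fx=2.85,fy=2.85,interpolation=cv2.INTER_CUBIC))
E
```

```text
scene bed 6183 [275. 211.] z [0.074 0.077 0.08 ] (array([558.9,  64.1]), array([325. , 497.7]), 1.62)
scene bed 78 [427. 261.] z [0.07  0.075 0.08 ] (array([860.5, 462.5]), array([90.7, 23.7]), 38.45)
scene bed 39 [271. 280.] z [0.071 0.076 0.08 ] (array([866.7,  -2.5]), array([61.1, 23.2]), 85.64)
scene bed 24 [320. 277.] z [0.07  0.075 0.081] (array([878.5, 141.4]), array([ 8.4, 37. ]), 8.51)
scene onbed 25 [371. 164.] z [0.087 0.1   0.108] (array([437.8, 425.7]), array([15.8, 34.5]), 26.15)
scene onbed 101 [392. 177.] z [0.085 0.098 0.108] (array([529.2, 465.7]), array([56.3, 46.7]), 3.65)
scene onbed 290 [286. 185.] z [0.085 0.092 0.099] (array([485.3, 111.6]), array([ 48.1, 164.1]), 3.08)
scene onbed 1171 [237. 201.] z [0.084 0.086 0.089] (array([538. , -73.3]), array([176.9, 126.3]), 11.88)
scene onbed 155 [392. 194.] z [0.085 0.097 0.108] (array([600.5, 447.4]), array([19.8, 98.4]), 2.58)
scene onbed 650 [296. 216.] z [0.087 0.095 0.101] (array([640.8,  97.7]), array([153.5, 103.7]), 82.85)
scene onbed 18 [331. 207.] z [0.082 0.083 0.087] (array([613.1, 234.3]), array([23.6, 1
[... 4220 characters left out ...]
350. 112.] z [-0.005 -0.003  0.005] (array([ 823.1, -313.3]), array([ 6.6, 62.1]), 71.43)
top tray 5899 [355. 188.] z [-0.002  0.004  0.01 ] (array([ 499.8, -276. ]), array([518.8, 347.8]), 0.01)
top tray 90 [366. 274.] z [-0.005 -0.     0.005] (array([ 216.4, -367.8]), array([28.2, 50.9]), 1.82)
top walls 83 [361. 142.] z [0.014 0.017 0.022] (array([ 697. , -353.6]), array([  9.5, 188.2]), 0.92)
top walls 16 [338. 156.] z [0.014 0.018 0.021] (array([ 640.6, -262.3]), array([49.9,  5.3]), 5.76)
top walls 19 [377. 227.] z [0.015 0.018 0.022] (array([ 381.7, -404.5]), array([ 4.1, 46.7]), 1.38)
top walls 83 [368. 265.] z [0.014 0.018 0.021] (array([ 242.3, -372.4]), array([71.9, 21.3]), 71.69)
```

View pics/crop.png

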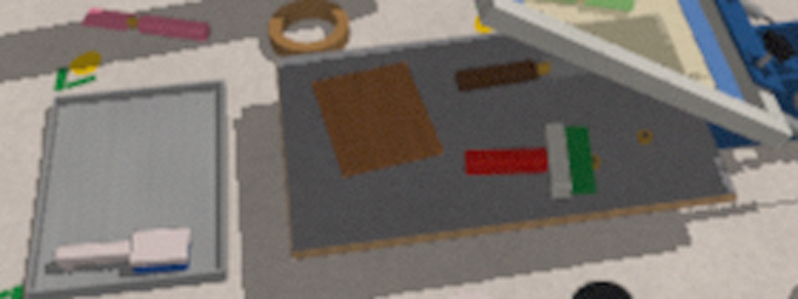

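The crop shows the dark-handled knife at (500,75), the squeegee at (505–580,160), stops at (645,135) and (597,160), the panel at (378,115) and the brush at (120,255). The depth-based sizes match the description. Next I refine the axes and compute the first move.

```bash
cat >> h.py <<'E'
from scipy.spatial.transform import Rotation as R
def goal(yaw,lean):  # tool x along world yaw(deg); lean back about tool y
    a=np.radians(yaw); x=np.array([np.cos(a),np.sin(a),0]); z=np.array([0,0,-1.]); y=np.cross(z,x)
    return R.from_matrix(np.c_[x,y,z])*R.from_rotvec([0,np.radians(lean),0])
def delta(p,yaw,lean,frm=None):
    s=get_state(); q=s["orientation"]; p0=s["tcp_pos"]
    r0=R.from_quat([q[1],q[2],q[3],q[0]])
    if frm is not None: p0,r0=frm
    print("shift",r0.inv().apply(np.array(p)-p0).round(4).tolist(),"turn",(r0.inv()*goal(yaw,lean)).as_rotvec(degrees=True).round(1).tolist())
E
python3 - <<'E'
from h import *
f=np.load("scene.npz");p,d=f["p"],f["d"];c=calibration("scene");P=cloud(c,d);z=P[...,2]
H,S,V=[x.astype(int) for x in cv2.split(cv2.cvtColor(p,cv2.COLOR_RGB2HSV))]
def axis(m,nm):
    q=P[m][:,:2]; mu=q.mean(0); w,v=np.linalg.eigh(np.cov(q.T)); a=v[:,1]; t=(q-mu)@a; s=(q-mu)@v[:,0]
    print(nm,m.sum(),"mid",(mu+a*(t.max()+t.min())/2).round(4),"ang",np.degrees(np.arctan2(a[1],a[0])).round(1)%180,"len",np.ptp(t).round(3),"wid",np.ptp(s).round(3))
X,Y=P[...,0],P[...,1]
axis((z>.0915)&(z<.1)&(X>.46)&(X<.53)&(Y>.02)&(Y<.14)&(V<110),"knife handle")
axis((z>.093)&(z<.104)&(X>.6)&(X<.68)&(Y>-.02)&(Y<.13)&(S>150),"sq handle")
axis((z>.085)&(z<.104)&(X>.58)&(X<.71)&(Y>.10)&(Y<.19)&(H>45)&(H<85)&(S>90),"sq blade")
axis((z>.018)&(z<.04)&(X>.6)&(X<.69)&(Y>-.45)&(Y<-.26),"brush")
f=np.load("top.npz");p,d=f["p"],f["d"];P=cloud(calibration("top"),d);X,Y,z=P[...,0],P[...,1],P[...,2]
m=(z>.013)&(z<.024)&(X>.33)&(X<.74)&(Y>-.5)&(Y<-.2)
print("tray",rect(P[m]))
delta([.497,-.17,.27],91.6,35)
E
```

```text
knife handle 123 mid [0.4943 0.0843] ang 94.1 len 0.108 wid 0.028
sq handle 144 mid [0.6407 0.0661] ang 84.5 len 0.091 wid 0.026
sq blade 180 mid [0.647  0.1506] ang 174.6 len 0.103 wid 0.027
brush 464 mid [ 0.6575 -0.3538] ang 88.2 len 0.186 wid 0.088
tray (array([ 558. , -354.4]), array([258.1, 357.3]), 89.58)
shift [0.4205, -0.2599, -0.039] turn [22.4, 29.9, -71.3]
```

Request:
drive_tool(
  deltas=[
    [[0,0.42,-0.26,-0.04,22.4,29.9,-71.3],[0,0.42,-0.26,-0.04,22.4,29.9,-71.3],[0,0.42,-0.26,-0.04,22.4,29.9,-71.3],[0,0.42,-0.26,-0.04,22.4,29.9,-71.3],[0,0.42,-0.26,-0.04,22.4,29.9,-71.3],[0,0.42,-0.26,-0.04,22.4,29.9,-71.3],[0,0.42,-0.26,-0.04,22.4,29.9,-71.3],[0,0.42,-0.26,-0.04,22.4,29.9,-71.3],[0,0.42,-0.26,-0.04,22.4,29.9,-71.3],[0,0.42,-0.26,-0.04,22.4,29.9,-71.3],[0,0.42,-0.26,-0.04,22.4,29.9,-71.3]],
  ],
  newtons=60,
)

```text
clock: 1.48
tcp_pos: [0.4959, -0.1715, 0.2713]
orientation: [-0.215, 0.666, 0.684, 0.209]
wrist_force: [-0.6, -0.7, 0.6]
finger_gap: 0.0855
grip_force: 0.0
```

Run:
```python
from h import *
ims=[]
for n in("scene","top","wrist"):
    c=calibration(n);p,d=read_camera(n);np.savez(n+"1",p=p,d=d,K=c["mtx"],T=c["world_from_camera"]);ims.append(p)
cv2.imwrite("pics/w1.png",np.hstack([cv2.resize(ims[2],(400,300)),cv2.resize(ims[0],(400,300))])[:,:,::-1])
print(get_state()["joint_pos"].round(2) if hasattr(get_state()["joint_pos"],'round') else np.round(get_state()["joint_pos"],2))
# tray by colour on both cameras
for n in("scene","top"):
    f=np.load(n+"1.npz");p=f["p"];c=dict(mtx=f["K"],world_from_camera=f["T"]);P=cloud(c,f["d"])
    HSV=cv2.cvtColor(p,cv2.COLOR_RGB2HSV).astype(int)
    m=(P[...,0]>.33)&(P[...,0]<.73)&(P[...,1]<-.22)&(P[...,1]>-.49)&(P[...,2]<.025)&(HSV[...,2]<165)&(HSV[...,0]>80)&(HSV[...,0]<125)
    print(n,[(b.sum(),rect(ray(c,px(b),.018))) for b in blobs(m,600)])
c=np.load("wrist1.npz");P=cloud(dict(mtx=c["K"],world_from_camera=c["T"]),c["d"]);p=c["p"]
H,S,V=[x.astype(int) for x in cv2.split(cv2.cvtColor(p,cv2.COLOR_RGB2HSV))];z=P[...,2]
for nm,m in dict(raised=(z>.083)&(z<.108)&(P[...,0]>.42)&(P[...,0]<.72)&(P[...,1]>-.16)&(P[...,1]<.3),bed=(abs(z-.076)<.005)).items():
    for b in blobs(m,60): print(nm,b.sum(),px(b).mean(0).round(),np.nanpercentile(z[b],[5,50,95]).round(3),rect(P[b]))
```

```text
[-0.73  0.51  0.27  1.78  0.43  0.71]
scene []
top []
raised 1703 [256.  66.] [0.086 0.092 0.096] (array([491.4, 119. ]), array([ 36. , 181.5]), 4.23)
raised 2981 [358.  72.] [0.087 0.096 0.098] (array([641.3,  96. ]), array([154.1, 100.3]), 83.37)
raised 10564 [289. 190.] [0.083 0.085 0.086] (array([539.2, -73.1]), array([160.1, 120. ]), 10.03)
bed 44322 [304. 141.] [0.074 0.075 0.077] (array([561.2,  46.7]), array([319. , 464.9]), 1.59)
bed 283 [479.  78.] [0.072 0.076 0.081] (array([837.6, 120.8]), array([28.3, 64.9]), 43.35)
bed 276 [492. 154.] [0.072 0.076 0.081] (array([825. ,  -9.3]), array([20.8, 60.4]), 19.56)
```

View pics/w1.png

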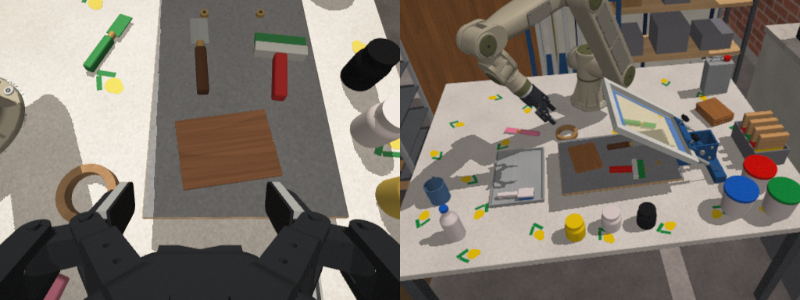

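The wrist view confirms the knife (dark handle, steel blade) at (200,60) and the squeegee at (280,70). The panel is at (228,150) and two stops at (204,13) and (260,13). The green look-alike lies off the bed at (107,45).

Run:
```python
from h import *
g=np.array([.4947,.0741,.0835]); a=goal(94.2,35).apply([0,0,1]);print(a.round(3))
delta(g-.11*a,94.2,35); delta(g,94.2,35)
# stops and tray
f=np.load("wrist1.npz");P=cloud(dict(mtx=f["K"],world_from_camera=f["T"]),f["d"]);p=f["p"]
H,S,V=[x.astype(int) for x in cv2.split(cv2.cvtColor(p,cv2.COLOR_RGB2HSV))]
m=(P[...,1]>.14)&(P[...,1]<.3)&(P[...,0]<.7)&(P[...,0]>.42)&(H>8)&(H<30)&(S>110)
for b in blobs(m,8): print("stop",b.sum(),px(b).mean(0).round(),rect(P[b]),np.nanmedian(P[b],0).round(4))
f=np.load("top1.npz");c=dict(mtx=f["K"],world_from_camera=f["T"]);P=cloud(c,f["d"])
m=(P[...,0]>.3)&(P[...,0]<.76)&(P[...,1]<-.2)&(P[...,1]>-.5)&(P[...,2]<.04)&(f["p"].max(2)<170)
for b in blobs(m,600): print("tray",b.sum(),rect(ray(c,px(b),.01)))
```

```text
[-0.042  0.572 -0.819]
shift [0.0938, 0.0081, 0.1847] turn [1.6, 0.1, -2.2]
shift [0.094, 0.0051, 0.2947] turn [1.6, 0.1, -2.2]
stop 75 [261.  17.] (array([497.2, 230.6]), array([15.1, 16.8]), 1.79) [0.4965 0.2268 0.0817]
stop 80 [333.  17.] (array([616., 233.]), array([16.1, 16.4]), 67.28) [0.6151 0.2298 0.0817]
stop 16 [256.  52.] (array([489.4, 142. ]), array([13.9,  3.6]), 3.07) [0.491  0.1422 0.0923]
tray 1979 (array([ 682.7, -274.3]), array([206.2, 409.8]), 45.05)
tray 1287 (array([ 395.6, -418.6]), array([160.8, 195. ]), 88.72)
```

Request:
drive_tool(
  deltas=[
    [[0,0.094,0.008,0.06,1.6,0.1,-2.2],[0,0.094,0.008,0.12,1.6,0.1,-2.2],[0,0.094,0.008,0.18,1.6,0.1,-2.2],[0,0.094,0.008,0.185,1.6,0.1,-2.2],[0,0.094,0.007,0.22,1.6,0.1,-2.2],[0,0.094,0.006,0.25,1.6,0.1,-2.2],[0,0.094,0.005,0.28,1.6,0.1,-2.2],[0,0.094,0.005,0.293,1.6,0.1,-2.2],[0,0.094,0.005,0.293,1.6,0.1,-2.2],[0,0.094,0.005,0.293,1.6,0.1,-2.2]],
  ],
)

```text
clock: 2.88
tcp_pos: [0.4954, 0.0734, 0.0855]
orientation: [-0.22, 0.649, 0.699, 0.205]
wrist_force: [0.5, 0.0, 0.8]
finger_gap: 0.0857
grip_force: 0.0
```

Request:
drive_tool(
  deltas=[
    [[255,0,0,0.001,0,0,0],[255,0,0,0.001,0,0,0],[255,0,0,0.001,0,0,0],[255,0,0,0.001,0,0,0],[255,0,0,0.001,0,0,0],[255,0,0,0.001,0,0,0],[255,0,0,0.001,0,0,0],[255,0,0,0.001,0,0,0]],
  ],
  newtons=60,
)

```text
clock: 3.88
tcp_pos: [0.4948, 0.0746, 0.0843]
orientation: [-0.22, 0.648, 0.7, 0.204]
wrist_force: [-0.2, -3.3, 4.4]
finger_gap: 0.0207
grip_force: 59.6
```

Request:
drive_tool(
  deltas=[
    [[255,0,0,-0.015,0,0,0],[255,0,0,-0.04,0,0,0],[255,0,0,-0.07,0,0,0],[255,0,0,-0.1,0,0,0],[255,0,0,-0.13,0,0,0],[255,0,0,-0.15,0,0,0],[255,0,0,-0.15,0,0,0]],
  ],
)

```text
clock: 4.75
tcp_pos: [0.5018, -0.0117, 0.207]
orientation: [-0.22, 0.649, 0.699, 0.204]
wrist_force: [0.4, -0.1, -0.5]
finger_gap: 0.0203
grip_force: 58.9
```

Run:
```python
from h import *
f=np.load("top1.npz");c=dict(mtx=f["K"],world_from_camera=f["T"]);P=cloud(c,f["d"])
n=calibration("top");p,d=read_camera("top");P=cloud(n,d)
for b in blobs((P[...,2]>.011)&(P[...,2]<.024)&(P[...,0]>.34)&(P[...,0]<.74)&(P[...,1]<-.2)&(P[...,1]>-.5),12): print(b.sum(),rect(P[b]))
c=calibration("wrist");p,d=read_camera("wrist");np.savez("wrist2",p=p,d=d,K=c["mtx"],T=c["world_from_camera"])
f0=np.load("scene.npz")["p"];c=calibration("scene")
# tray walls dark outline in scene: floor/wall mask by grey level vs white table
g=cv2.cvtColor(f0,cv2.COLOR_RGB2GRAY);m=np.zeros_like(g,bool);m[180:270,108:192]=(g[180:270,108:192]<140)
for b in blobs(m,600): print("tray",b.sum(),rect(ray(c,px(b),.014)))
cv2.imwrite("pics/w2.png",np.hstack([cv2.resize(p,(400,300)),cv2.resize(read_camera("scene")[0],(400,300))])[:,:,::-1])
```

```text
15 (array([ 696.7, -388.3]), array([ 6.2, 26.5]), 3.01)
45 (array([ 692.6, -451.5]), array([82.3, 38.6]), 59.29)
13 (array([ 646.3, -413.7]), array([ 6.2, 28.9]), 6.15)
95 (array([ 547.2, -478.1]), array([ 10.3, 204.1]), 89.05)
20 (array([ 418.1, -477.3]), array([ 6.9, 39.6]), 88.93)
91 (array([ 384.2, -371.2]), array([217.2,  13.9]), 89.21)
tray 1579 (array([ 544.3, -379.6]), array([240.3, 345.2]), 89.99)
```

View pics/w2.png

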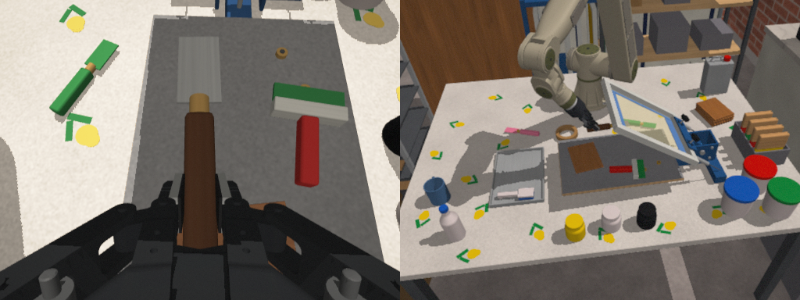

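The knife is held straight at wrist (200,150), and the squeegee is untouched.

Run:
```python
from h import *
delta([.429,-.415,.10],90,35); delta([.429,-.415,.0155],90,35)
```

```text
shift [-0.3868, -0.1021, -0.1418] turn [-2.6, -0.0, 3.5]
shift [-0.4353, -0.1019, -0.0726] turn [-2.6, -0.0, 3.5]
```

Request:
drive_tool(
  deltas=[
    [[255,-0.387,-0.102,-0.142,-2.6,0,3.5],[255,-0.387,-0.102,-0.142,-2.6,0,3.5],[255,-0.387,-0.102,-0.142,-2.6,0,3.5],[255,-0.387,-0.102,-0.142,-2.6,0,3.5],[255,-0.387,-0.102,-0.142,-2.6,0,3.5],[255,-0.387,-0.102,-0.142,-2.6,0,3.5],[255,-0.387,-0.102,-0.142,-2.6,0,3.5],[255,-0.387,-0.102,-0.142,-2.6,0,3.5],[255,-0.387,-0.102,-0.142,-2.6,0,3.5]],
  ],
)

```text
clock: 6.02
tcp_pos: [0.4297, -0.4149, 0.1002]
orientation: [-0.213, 0.674, 0.674, 0.214]
wrist_force: [0.6, -0.2, -1.2]
finger_gap: 0.0201
grip_force: 58.9
```

Run:
```python
from h import *
delta([.429,-.415,.035],90,35);delta([.429,-.415,.0155],90,35);print(np.round(get_state()["joint_pos"],2),get_state()["tcp_pos"])
p,d=read_camera("scene");P=cloud(calibration("scene"),d);X,Y,z=P[...,0],P[...,1],P[...,2]
b=(X>.36)&(X<.5)&(Y>-.5)&(Y<-.24)&(z>.05)&(z<.14)&(cv2.cvtColor(p,cv2.COLOR_RGB2HSV)[...,2]>110)
print(rect(P[b]),np.percentile(z[b],[5,50,95]))
```

```text
shift [-0.0377, -0.0008, 0.0533] turn [0.0, -0.1, 0.0]
shift [-0.0489, -0.0008, 0.0692] turn [0.0, -0.1, 0.0]
[-1.05  0.87  0.49  1.73  0.29  0.44] [ 0.42973229 -0.41487104  0.10024301]
(array([ 428.9, -351.4]), array([ 43.3, 146.5]), 0.74) [0.10078793 0.105637   0.12063862]
```

Request:
drive_tool(
  deltas=[
    [[255,-0.016,0,0.023,0,0,0],[255,-0.032,0,0.045,0,0,0],[255,-0.042,0,0.06,0,0,0],[255,-0.049,0,0.069,0,0,0],[255,-0.049,0,0.069,0,0,0],[255,-0.05,0,0.07,0,0,0]],
  ],
)

```text
clock: 6.82
tcp_pos: [0.4302, -0.4172, 0.0162]
orientation: [-0.211, 0.674, 0.675, 0.213]
wrist_force: [-0.1, -0.1, -1.0]
finger_gap: 0.0207
grip_force: 59.0
```

Request:
drive_tool(
  deltas=[
    [[255,-0.001,0,0.001,0,0,0],[150,-0.001,0,0.001,0,0,0],[130,-0.001,0,0.001,0,0,0],[130,-0.001,0,0.001,0,0,0],[130,-0.001,0,0.001,0,0,0],[130,0,0,-0.03,0,0,0],[130,0,0,-0.08,0,0,0],[130,0,0,-0.13,0,0,0],[0,0,0,-0.16,0,0,0],[0,0,0,-0.16,0,0,0]],
  ],
)

```text
clock: 8.07
tcp_pos: [0.4298, -0.5107, 0.147]
orientation: [-0.21, 0.675, 0.675, 0.212]
wrist_force: [-0.5, 0.1, -0.6]
finger_gap: 0.0762
grip_force: 0.0
```

Run:
```python
from h import *
c=calibration("wrist");p,d=read_camera("wrist");P=cloud(c,d);X,Y,z=P[...,0],P[...,1],P[...,2]
for b in blobs((z>.008)&(z<.04)&(X>.385)&(X<.692)&(Y>-.474)&(Y<-.264),40): print("in tray",b.sum(),rect(P[b]),np.percentile(z[b],[5,50,95]).round(3))
for b in blobs((z>.014)&(z<.023)&(X>.36)&(X<.72)&(Y>-.5)&(Y<-.24),60): print("wall",b.sum(),rect(P[b]))
p,d=read_camera("top");P=cloud(calibration("top"),d);X,Y,z=P[...,0],P[...,1],P[...,2]
for b in blobs((z>.012)&(z<.04)&(X>.36)&(X<.72)&(Y>-.5)&(Y<-.24),20): print("top",b.sum(),rect(P[b]))
g=np.array([.6373,.0617,.0835]); a=goal(83.4,35).apply([0,0,1])
delta([.62,-.17,.27],83.4,35); delta(g-.11*a,83.4,35,(np.array([.62,-.17,.27]),goal(83.4,35))); delta(g,83.4,35,(np.array([.62,-.17,.27]),goal(83.4,35)))
```

```text
in tray 3185 (array([ 431.5, -372.8]), array([ 35. , 180.3]), 0.84) [0.015 0.022 0.025]
in tray 4343 (array([ 654. , -375.1]), array([150. ,  47.1]), 86.01) [0.014 0.03  0.031]
wall 4390 (array([ 538.4, -369.4]), array([321.4, 220.7]), 0.14)
wall 1429 (array([ 430.8, -323.1]), array([35. , 80.9]), 0.94)
wall 514 (array([ 643. , -376.1]), array([ 18.8, 149.4]), 3.78)
wall 89 (array([ 435.6, -458.2]), array([25.2, 12.2]), 34.57)
top 81 (array([ 600.7, -265.6]), array([ 45.2, 214.6]), 78.89)
top 401 (array([ 667.6, -374.5]), array([ 64.4, 148.8]), 2.08)
top 70 (array([ 639. , -475.4]), array([132.6,  38.2]), 17.13)
shift [0.3489, 0.1904, 0.092] turn [-3.7, -0.0, 5.4]
shift [0.0832, -0.0094, 0.1759] turn [0.0, 0.0, 0.0]
shift [0.0832, -0.0094, 0.2859] turn [0.0, 0.0, 0.0]
```

Request:
drive_tool(
  deltas=[
    [[0,0.1,0.05,-0.1,0,0,0],[0,0.1,0.05,-0.1,0,0,0],[0,0.349,0.19,0.092,-3.7,0,5.4],[0,0.349,0.19,0.092,-3.7,0,5.4],[0,0.349,0.19,0.092,-3.7,0,5.4],[0,0.349,0.19,0.092,-3.7,0,5.4],[0,0.349,0.19,0.092,-3.7,0,5.4],[0,0.349,0.19,0.092,-3.7,0,5.4],[0,0.349,0.19,0.092,-3.7,0,5.4],[0,0.349,0.19,0.092,-3.7,0,5.4],[0,0.349,0.19,0.092,-3.7,0,5.4]],
  ],
)

```text
clock: 9.55
tcp_pos: [0.6186, -0.1707, 0.2705]
orientation: [-0.201, 0.712, 0.634, 0.224]
wrist_force: [-0.0, -0.2, 0.5]
finger_gap: 0.0852
grip_force: 0.0
```

Run:
```python
from h import *
c=calibration("wrist");p,d=read_camera("wrist");P=cloud(c,d);X,Y,z=P[...,0],P[...,1],P[...,2]
for b in blobs((z>.083)&(z<.108)&(X>.42)&(X<.72)&(Y>-.16)&(Y<.3),60): print(b.sum(),rect(P[b]))
g=np.array([.6373,.0617,.083]); a=goal(83.4,35).apply([0,0,1])
delta(g-.11*a,83.4,35); delta(g,83.4,35); print(np.round(get_state()["joint_pos"],2))
```

```text
2782 (array([642.7,  96.9]), array([154.7,  99.8]), 84.84)
10299 (array([539.3, -73. ]), array([160. , 120.8]), 10.02)
shift [0.0834, -0.0083, 0.1776] turn [-0.0, -0.0, -0.1]
shift [0.0833, -0.0083, 0.2876] turn [-0.0, -0.0, -0.1]
[-0.64  0.66  0.54  1.79  0.52  0.96]
```

Request:
drive_tool(
  deltas=[
    [[0,0.08,-0.008,0.06,0,0,0],[0,0.08,-0.008,0.12,0,0,0],[0,0.08,-0.008,0.175,0,0,0],[0,0.08,-0.008,0.21,0,0,0],[0,0.08,-0.008,0.24,0,0,0],[0,0.08,-0.008,0.27,0,0,0],[0,0.08,-0.008,0.286,0,0,0],[0,0.08,-0.008,0.286,0,0,0],[0,0.08,-0.008,0.286,0,0,0]],
  ],
)

```text
clock: 10.72
tcp_pos: [0.6381, 0.0579, 0.0834]
orientation: [-0.2, 0.712, 0.634, 0.225]
wrist_force: [-0.3, -0.2, -0.8]
finger_gap: 0.0855
grip_force: 0.0
```

Request:
drive_tool(
  deltas=[
    [[255,0,0,0.001,0,0,0],[255,0,0,0.001,0,0,0],[255,0,0,0.001,0,0,0],[255,0,0,0.001,0,0,0],[255,0,0,0.001,0,0,0],[255,0,0,0.001,0,0,0],[255,0,0,0.001,0,0,0]],
  ],
  newtons=70,
)

```text
clock: 11.6
tcp_pos: [0.638, 0.0594, 0.0827]
orientation: [-0.2, 0.712, 0.635, 0.225]
wrist_force: [0.1, -3.0, 5.3]
finger_gap: 0.0223
grip_force: 69.6
```

Request:
drive_tool(
  deltas=[
    [[255,0,0,-0.015,0,0,0],[255,0,0,-0.04,0,0,0],[255,0,0,-0.07,0,0,0],[255,0,0,-0.1,0,0,0],[255,0,0,-0.13,0,0,0],[255,0,0,-0.15,0,0,0],[255,0,0,-0.15,0,0,0]],
  ],
)

```text
clock: 12.48
tcp_pos: [0.6286, -0.0272, 0.2062]
orientation: [-0.199, 0.712, 0.635, 0.225]
wrist_force: [-0.8, -0.1, -1.5]
finger_gap: 0.0224
grip_force: 68.9
```

Run:
```python
from h import *
t=get_state()["tcp_pos"]
# squeegee in hand, by wrist camera
c=calibration("wrist");p,d=read_camera("wrist");P=cloud(c,d)
H,S,V=[x.astype(int) for x in cv2.split(cv2.cvtColor(p,cv2.COLOR_RGB2HSV))]
for nm,m in dict(red=((H<6)|(H>174))&(S>140),green=(H>45)&(H<85)&(S>90)).items():
    for b in blobs(m&(P[...,2]>.12)&(P[...,1]>-.1),150): print(nm,b.sum(),np.nanpercentile(P[b][:,2],[5,50,95]).round(3),rect(P[b]))
print(t)
yaw=90;x,y=.5384-.010,-.3694-.012-.021
delta([x,y,.10],yaw+.1,35)
```

```text
red 7889 [0.219 0.221 0.222] (array([631.1, -19.2]), array([93.3, 23.8]), 84.17)
green 4543 [0.212 0.213 0.214] (array([639.5,  64.2]), array([29.6, 99.8]), 83.76)
[ 0.62858827 -0.02723654  0.20619933]
shift [-0.3756, -0.056, -0.1345] turn [3.9, 0.0, -5.4]
```

Request:
drive_tool(
  deltas=[
    [[255,-0.376,-0.056,-0.135,3.9,0,-5.4],[255,-0.376,-0.056,-0.135,3.9,0,-5.4],[255,-0.376,-0.056,-0.135,3.9,0,-5.4],[255,-0.376,-0.056,-0.135,3.9,0,-5.4],[255,-0.376,-0.056,-0.135,3.9,0,-5.4],[255,-0.376,-0.056,-0.135,3.9,0,-5.4],[255,-0.376,-0.056,-0.135,3.9,0,-5.4],[255,-0.376,-0.056,-0.135,3.9,0,-5.4],[255,-0.376,-0.056,-0.135,3.9,0,-5.4]],
  ],
)

```text
clock: 13.65
tcp_pos: [0.5287, -0.4012, 0.0992]
orientation: [-0.214, 0.673, 0.675, 0.212]
wrist_force: [-0.6, 0.9, -1.3]
finger_gap: 0.0223
grip_force: 69.1
```

Request:
drive_tool(
  deltas=[
    [[255,-0.016,0,0.023,0,0,0],[255,-0.032,0,0.045,0,0,0],[255,-0.042,0,0.06,0,0,0],[255,-0.048,0,0.069,0,0,0],[255,-0.049,0,0.07,0,0,0],[255,-0.049,0,0.07,0,0,0]],
  ],
)

```text
clock: 14.4
tcp_pos: [0.5286, -0.4026, 0.0153]
orientation: [-0.213, 0.674, 0.675, 0.212]
wrist_force: [-0.4, -0.2, -2.0]
finger_gap: 0.0223
grip_force: 69.2
```

Request:
drive_tool(
  deltas=[
    [[255,-0.001,0,0.002,0,0,0],[255,-0.001,0,0.002,0,0,0],[150,-0.001,0,0.002,0,0,0],[130,-0.001,0,0.002,0,0,0],[130,-0.001,0,0.002,0,0,0],[130,-0.001,0,0.001,0,0,0],[130,0,0,-0.03,0,0,0],[130,0,0,-0.08,0,0,0],[130,0,0,-0.13,0,0,0],[255,0,0,-0.16,0,0,0],[255,0,0,-0.16,0,0,0]],
  ],
)

```text
clock: 15.78
tcp_pos: [0.4957, -0.471, 0.1719]
orientation: [-0.208, 0.677, 0.673, 0.212]
wrist_force: [0.7, 0.4, -1.3]
finger_gap: 0.0066
grip_force: 0.0
```

Run:
```python
from h import *
c=calibration("wrist");p,d=read_camera("wrist");P=cloud(c,d);X,Y,z=P[...,0],P[...,1],P[...,2]
for b in blobs((z>.008)&(z<.04)&(X>.385)&(X<.692)&(Y>-.474)&(Y<-.264),40): print("in tray",b.sum(),rect(P[b]),np.percentile(z[b],[5,50,95]).round(3))
```

```text
in tray 3305 (array([ 430.9, -372.7]), array([ 36.4, 180. ]), 0.79) [0.015 0.022 0.025]
in tray 3769 (array([ 654.8, -375. ]), array([150. ,  46.8]), 86.99) [0.018 0.03  0.031]
in tray 4760 (array([ 529.8, -368.7]), array([100.4, 145.7]), 1.67) [0.017 0.026 0.027]
```

Both tools lie well in the tray. For the panel, I'll push +x first with the open, upright gripper (two-point contact squares it). Then I'll push +y with a strong lean.

Run:
```python
from h import *
delta([.41,-.085,.20],181.6,0)
```

```text
shift [0.3389, -0.0927, 0.1881] turn [27.6, -26.2, -88.7]
```

Request:
drive_tool(
  deltas=[
    [[255,0.1,-0.03,0.02,8,-8,-25],[0,0.339,-0.093,0.188,27.6,-26.2,-88.7],[0,0.339,-0.093,0.188,27.6,-26.2,-88.7],[0,0.339,-0.093,0.188,27.6,-26.2,-88.7],[0,0.339,-0.093,0.188,27.6,-26.2,-88.7],[0,0.339,-0.093,0.188,27.6,-26.2,-88.7],[0,0.339,-0.093,0.188,27.6,-26.2,-88.7],[0,0.339,-0.093,0.188,27.6,-26.2,-88.7],[0,0.339,-0.093,0.188,27.6,-26.2,-88.7],[0,0.339,-0.093,0.188,27.6,-26.2,-88.7],[0,0.339,-0.093,0.188,27.6,-26.2,-88.7],[0,0.339,-0.093,0.188,27.6,-26.2,-88.7]],
  ],
)

```text
clock: 17.32
tcp_pos: [0.4062, -0.0821, 0.207]
orientation: [-0.002, -0.015, 1.0, 0.005]
wrist_force: [-0.4, -1.1, -0.3]
finger_gap: 0.0851
grip_force: 0.0
```

Run:
```python
from h import *
delta([.412,-.085,.09],181.6,0);delta([.412,-.085,.067],181.6,0);print(np.round(get_state()["joint_pos"],2))
cv2.imwrite("pics/s3.png",np.hstack([cv2.resize(read_camera(n)[0],(400,300)) for n in("scene","wrist")])[:,:,::-1])
```

```text
shift [-0.0063, -0.0043, 0.1169] turn [0.6, -0.3, 0.1]
shift [-0.0064, -0.0046, 0.1399] turn [0.6, -0.3, 0.1]
[-0.4   0.02 -0.37  1.19  0.01 -0.43]
```

View pics/s3.png

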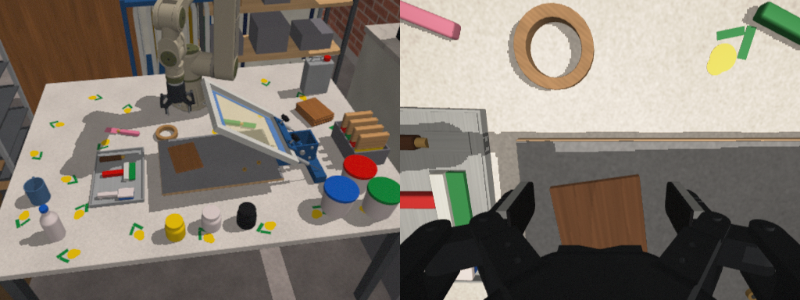

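The view shows the gripper clear of the screen, the panel at wrist (600,215) and the ring off the bed at (553,45). I'll descend beside the panel's -x edge.

Request:
drive_tool(
  deltas=[
    [[0,-0.006,-0.004,0.05,0.6,-0.3,0.1],[0,-0.006,-0.004,0.1,0.6,-0.3,0.1],[0,-0.006,-0.004,0.12,0.6,-0.3,0.1],[0,-0.006,-0.004,0.13,0.6,-0.3,0.1],[0,-0.006,-0.004,0.14,0.6,-0.3,0.1],[0,-0.006,-0.004,0.14,0.6,-0.3,0.1]],
  ],
)

```text
clock: 18.18
tcp_pos: [0.4117, -0.0846, 0.0667]
orientation: [0.0, -0.015, 1.0, -0.0]
wrist_force: [-0.1, 0.4, 0.2]
finger_gap: 0.0854
grip_force: 0.0
```

Request:
drive_tool(
  deltas=[
    [[0,-0.01,0,0.0015,0,0,0],[0,-0.018,0,0.0015,0,0,0],[0,-0.025,0,0.0015,0,0,0],[0,-0.031,0,0.0015,0,0,0],[0,-0.037,0,0.0015,0,0,0],[0,-0.043,0,0.0015,0,0,0],[0,-0.049,0,0.0015,0,0,0],[0,-0.054,0,0.0015,0,0,0],[0,-0.058,0,0.0015,0,0,0],[0,-0.058,0,0.0015,0,0,0]],
  ],
)

```text
clock: 19.42
tcp_pos: [0.4701, -0.0829, 0.0654]
orientation: [0.001, -0.015, 1.0, -0.0]
wrist_force: [-0.8, -0.3, -0.6]
finger_gap: 0.0853
grip_force: 0.0
```

```bash
cat >> h.py <<'E'
C=np.array([561.3,62.9]);YAW=1.6
def panel(names=("scene","top","wrist")):
    for n in names:
        c=calibration(n);p,d=read_camera(n);P=cloud(c,d);z=P[...,2]
        H,S,V=[x.astype(int) for x in cv2.split(cv2.cvtColor(p,cv2.COLOR_RGB2HSV))]
        m=(H<18)&(S>80)&(V<160)&(z>.0805)&(z<.09)&(P[...,0]>.42)&(P[...,0]<.72)&(P[...,1]>-.18)&(P[...,1]<.29)
        for b in blobs(m,300):
            r=rect(P[b]);a=np.radians(YAW);v=np.array(r[0])-C
            print(n,b.sum(),r,"press xy",(v@[np.cos(a),np.sin(a)]).round(1),(v@[-np.sin(a),np.cos(a)]).round(1))
E
python3 - <<'E'
from h import *
panel()
E
```

```text
scene 1143 (array([562.8, -82.4]), array([165. , 119.3]), 3.39) press xy -2.6 -145.3
wrist 8222 (array([498.8, -82.1]), array([ 33.5, 101.4]), 2.1) press xy -66.5 -143.2
```

Request:
drive_tool(
  deltas=[
    [[0,-0.001,0,0,0,0,0],[0,-0.002,0,0,0,0,0],[0,-0.003,0,0,0,0,0],[0,-0.003,0,0,0,0,0],[0,0.01,0,0,0,0,0],[0,0.025,0,-0.05,0,0,0],[0,0.025,0,-0.11,0,0,0],[0,0.025,0,-0.16,0,0,0]],
  ],
)

```text
clock: 20.58
tcp_pos: [0.4438, -0.0836, 0.2275]
orientation: [0.001, -0.015, 1.0, -0.001]
wrist_force: [2.0, -0.0, -1.1]
finger_gap: 0.0854
grip_force: 0.0
```

Run:
```python
from h import *
panel()
delta([.56,-.25,.27],91.6,55)
```

```text
scene 1153 (array([563.6, -82.4]), array([169.5, 118.9]), 3.07) press xy -1.8 -145.3
wrist 10945 (array([556.5, -83.1]), array([142.6, 120.1]), 2.74) press xy -8.9 -145.8
shift [-0.1096, -0.1692, -0.0406] turn [-42.8, 43.3, 82.6]
```

Request:
drive_tool(
  deltas=[
    [[0,-0.11,-0.17,-0.04,-42.8,43.3,82.6],[0,-0.11,-0.17,-0.04,-42.8,43.3,82.6],[0,-0.11,-0.17,-0.04,-42.8,43.3,82.6],[0,-0.11,-0.17,-0.04,-42.8,43.3,82.6],[0,-0.11,-0.17,-0.04,-42.8,43.3,82.6],[0,-0.11,-0.17,-0.04,-42.8,43.3,82.6],[0,-0.11,-0.17,-0.04,-42.8,43.3,82.6],[0,-0.11,-0.17,-0.04,-42.8,43.3,82.6],[0,-0.11,-0.17,-0.04,-42.8,43.3,82.6],[0,-0.11,-0.17,-0.04,-42.8,43.3,82.6],[0,-0.11,-0.17,-0.04,-42.8,43.3,82.6],[0,-0.11,-0.17,-0.04,-42.8,43.3,82.6]],
  ],
)

```text
clock: 22.22
tcp_pos: [0.5593, -0.2499, 0.2651]
orientation: [-0.334, 0.618, 0.635, 0.321]
wrist_force: [-0.6, 0.5, 0.6]
finger_gap: 0.0852
grip_force: 0.0
```

Run:
```python
from h import *
panel(("top","wrist"))
print(get_state()["tcp_pos"],np.round(get_state()["joint_pos"],2))
delta([.5655,-.235,.14],91.6,55);delta([.5655,-.153,.0805],91.6,55)
```

```text
top 1120 (array([566.4, -82.3]), array([161.8, 121.3]), 1.91) press xy 1.0 -145.3
wrist 7651 (array([566.3, -82.9]), array([160.1, 120.5]), 2.65) press xy 0.9 -145.9
[ 0.5597599  -0.24949154  0.26577006] [-0.82  1.01  0.94  2.32  0.57  0.47]
shift [-0.0949, 0.0068, 0.0837] turn [-0.3, -0.1, -0.1]
shift [-0.0968, 0.0095, 0.185] turn [-0.3, -0.1, -0.1]
```

Run:
```python
from h import *
delta([.5655,-.235,.152],91.6,48);delta([.5655,-.153,.079],91.6,48)
```

```text
shift [-0.0851, 0.0067, 0.0768] turn [-0.3, -7.1, -0.1]
shift [-0.098, 0.0096, 0.1858] turn [-0.3, -7.1, -0.1]
```

Request:
drive_tool(
  deltas=[
    [[0,-0.085,0.007,0.077,-0.3,-7.1,-0.1],[0,-0.085,0.007,0.077,-0.3,-7.1,-0.1],[0,-0.085,0.007,0.077,-0.3,-7.1,-0.1],[0,-0.089,0.008,0.11,-0.3,-7.1,-0.1],[0,-0.092,0.009,0.14,-0.3,-7.1,-0.1],[0,-0.095,0.009,0.165,-0.3,-7.1,-0.1],[0,-0.097,0.009,0.18,-0.3,-7.1,-0.1],[0,-0.098,0.0095,0.186,-0.3,-7.1,-0.1],[0,-0.098,0.0095,0.186,-0.3,-7.1,-0.1]],
  ],
)

```text
clock: 23.45
tcp_pos: [0.5659, -0.1539, 0.08]
orientation: [-0.291, 0.638, 0.654, 0.284]
wrist_force: [-0.6, 0.7, 0.2]
finger_gap: 0.0853
grip_force: 0.0
```

Run:
```python
from h import *
print(np.round(get_state()["joint_pos"],2)); panel(("wrist",))
a=np.radians(1.6); ex,ey=np.array([np.cos(a),np.sin(a)]),np.array([-np.sin(a),np.cos(a)])
p=np.array(get_state()["tcp_pos"]); v=(p[:2]*1000-C); print("tcp press",(v@ex).round(1),(v@ey).round(1))
q=p[:2]+.1*ey; delta([*q,.077],91.6,48)
```

```text
[-0.7   0.85  0.27  1.62  0.59  0.65]
wrist 33219 (array([566.2, -82.9]), array([160.1, 120.5]), 2.72) press xy 0.8 -145.9
tcp press -1.5 -217.1
shift [0.0648, -0.0003, 0.0762] turn [0.1, 0.0, -0.1]
```

Request:
drive_tool(
  deltas=[
    [[0,0.005,0,0.009,0,0,0],[0,0.012,0,0.018,0,0,0],[0,0.018,0,0.024,0,0,0],[0,0.023,0,0.03,0,0,0],[0,0.029,-0.0005,0.036,0,0,0],[0,0.034,-0.001,0.042,0,0,0],[0,0.04,-0.0015,0.048,0,0,0],[0,0.045,-0.002,0.054,0,0,0],[0,0.051,-0.002,0.061,0,0,0],[0,0.057,-0.002,0.067,0,0,0],[0,0.057,-0.002,0.067,0,0,0]],
  ],
)

```text
clock: 24.88
tcp_pos: [0.5604, -0.0642, 0.0762]
orientation: [-0.293, 0.637, 0.654, 0.284]
wrist_force: [0.6, 0.6, 0.4]
finger_gap: 0.0852
grip_force: 0.0
```

```bash
cat >> h.py <<'E'
def push(d,z,lean=48,dx=0):
    a=np.radians(YAW); ex,ey=np.array([np.cos(a),np.sin(a)]),np.array([-np.sin(a),np.cos(a)])
    p=np.array(get_state()["tcp_pos"]); v=(p[:2]*1000-C); print("tcp press",(v@ex).round(1),(v@ey).round(1),p[2],np.round(get_state()["joint_pos"],2))
    delta([*(p[:2]+d*ey+dx*ex),z],91.6,lean)
E
python3 - <<'E'
from h import *
panel(("scene","wrist",)); push(.1,.077)
E
```

```text
scene 1121 (array([562.8, -15.1]), array([164.6, 120.1]), 1.48) press xy -0.7 -78.0
wrist 40072 (array([563.6, -15. ]), array([160.3, 121.8]), 1.42) press xy 0.1 -77.9
tcp press -4.4 -127.7 0.07605747942283024 [-0.6   0.75  0.07  1.46  0.65  0.75]
shift [0.0675, -0.0002, 0.0738] turn [0.0, -0.1, -0.2]
```

Request:
drive_tool(
  deltas=[
    [[0,0.006,0,0.007,0,0,0],[0,0.013,0,0.014,0,0,0],[0,0.02,-0.0005,0.022,0,0,0],[0,0.027,-0.0005,0.03,0,0,0],[0,0.034,-0.0005,0.037,0,0,0],[0,0.041,-0.0005,0.044,0,0,0],[0,0.047,-0.0005,0.052,0,0,0],[0,0.054,-0.0005,0.059,0,0,0],[0,0.061,-0.0005,0.067,0,0,0],[0,0.067,-0.0005,0.074,0,0,0],[0,0.067,-0.0005,0.074,0,0,0]],
  ],
)

```text
clock: 26.35
tcp_pos: [0.5577, 0.0354, 0.077]
orientation: [-0.292, 0.637, 0.654, 0.284]
wrist_force: [-0.3, 0.1, 1.4]
finger_gap: 0.0856
grip_force: 0.6
```

Run:
```python
from h import *
panel(("scene","wrist",)); push(.07,.077)
```

```text
scene 1099 (array([559.1,  84.1]), array([165.1, 119.6]), 1.73) press xy -1.6 21.3
wrist 40138 (array([561. ,  82.8]), array([160.2, 121.8]), 1.83) press xy 0.3 19.9
tcp press -4.6 -27.9 0.07648559888296376 [-0.46  0.66 -0.1   1.29  0.72  0.91]
shift [0.0472, -0.0001, 0.0517] turn [0.0, -0.1, -0.2]
```

Request:
drive_tool(
  deltas=[
    [[0,0.004,-0.0007,0.004,0,0,0],[0,0.008,-0.0015,0.009,0,0,0],[0,0.013,-0.0015,0.015,0,0,0],[0,0.019,-0.0015,0.021,0,0,0],[0,0.025,-0.0015,0.027,0,0,0],[0,0.03,-0.0015,0.033,0,0,0],[0,0.036,-0.0015,0.039,0,0,0],[0,0.042,-0.0015,0.046,0,0,0],[0,0.047,-0.0015,0.052,0,0,0],[0,0.047,-0.0015,0.052,0,0,0]],
  ],
)

```text
clock: 27.7
tcp_pos: [0.5543, 0.1052, 0.077]
orientation: [-0.292, 0.637, 0.654, 0.284]
wrist_force: [0.0, -0.0, -1.0]
finger_gap: 0.0855
grip_force: 0.0
```

Run:
```python
from h import *
panel(("scene","wrist",)); push(.01,.077)
c=calibration("wrist");p,d=read_camera("wrist");cv2.imwrite("pics/w4.png",np.hstack([cv2.resize(p,(400,300)),cv2.resize(read_camera("scene")[0],(400,300))])[:,:,::-1])
```

```text
scene 1024 (array([557.6, 154.4]), array([163.7, 120.7]), 0.39) press xy -1.1 91.6
wrist 40119 (array([559.2, 153.7]), array([161.9, 122. ]), 1.09) press xy 0.4 90.8
tcp press -5.9 42.0 0.07677139604019141 [-0.35  0.6  -0.19  1.16  0.76  1.04]
shift [0.0069, -0.0, 0.0073] turn [0.0, -0.1, -0.2]
```

View pics/w4.png

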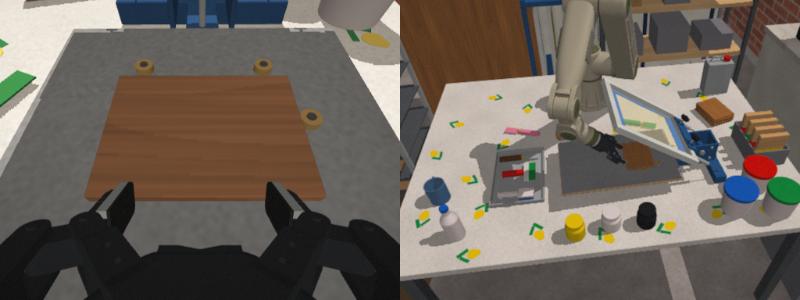

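The panel at (205,137) is about 8 mm short of the two upper stops at (145,67) and (263,67), and it touches the side stop at (312,118). I'll finish the push gently.

Request:
drive_tool(
  deltas=[
    [[0,0.002,0,0.002,0,0,0],[0,0.0035,0,0.0037,0,0,0],[0,0.005,0,0.0052,0,0,0],[0,0.006,0,0.0063,0,0,0],[0,0.0065,0,0.007,0,0,0],[0,0.0065,0,0.007,0,0,0]],
  ],
)

```text
clock: 28.65
tcp_pos: [0.5542, 0.1141, 0.0771]
orientation: [-0.292, 0.638, 0.654, 0.284]
wrist_force: [0.1, -0.5, 0.2]
finger_gap: 0.0856
grip_force: 0.3
```

```bash
cat >> h.py <<'E'
def gaps():
    c=calibration("wrist");p,d=read_camera("wrist");P=cloud(c,d)
    H,S,V=[x.astype(int) for x in cv2.split(cv2.cvtColor(p,cv2.COLOR_RGB2HSV))]
    m=(abs(P[...,2]-.082)<.004)&(P[...,0]>.42)&(P[...,0]<.72)&(P[...,1]>.1)&(P[...,1]<.28)&(H>17)&(H<32)&(S>100)
    a=np.radians(YAW)
    for b in blobs(m,15):
        r=rect(P[b]);v=np.array(r[0])-C;print("stop",b.sum(),r[1],(v@[np.cos(a),np.sin(a)]).round(1),(v@[-np.sin(a),np.cos(a)]).round(1))
E
python3 - <<'E'
from h import *
panel(("wrist",)); gaps(); push(.003,.077)
E
```

```text
wrist 40205 (array([558.5, 164. ]), array([161.3, 126.2]), 1.83) press xy 0.0 101.1
stop 225 [17.3 17.4] 60.0 170.2
stop 224 [17.7 17.3] -60.1 170.3
stop 448 [17.6 17.5] 88.7 100.6
tcp press -5.6 51.3 0.07709170827614384 [-0.33  0.59 -0.2   1.15  0.77  1.06]
shift [0.0019, -0.0, 0.0023] turn [0.1, -0.1, -0.2]
```

Request:
drive_tool(
  deltas=[
    [[0,0.0007,0,0.0008,0,0,0],[0,0.0014,0,0.0015,0,0,0],[0,0.0014,0,0.0015,0,0,0]],
  ],
)

```text
clock: 29.12
tcp_pos: [0.5544, 0.1158, 0.0771]
orientation: [-0.292, 0.638, 0.654, 0.284]
wrist_force: [-0.2, -3.5, 0.3]
finger_gap: 0.0852
grip_force: 1.4
```

Run:
```python
from h import *
s=get_state();print(s["wrist_force"],s["tcp_pos"])
c=calibration("wrist");p,d=read_camera("wrist");P=cloud(c,d);a=np.radians(YAW);v=P[...,:2]*1000-C
px_=v@[np.cos(a),np.sin(a)];py=v@[-np.sin(a),np.cos(a)]
H,S,V=[x.astype(int) for x in cv2.split(cv2.cvtColor(p,cv2.COLOR_RGB2HSV))]
m=(H<17)&(S>80)&(P[...,2]>.0805)&(P[...,2]<.0865)
for x0 in(-70,-30,0,30,70):
    k=m&(abs(px_-x0)<6)&(py>30)&(py<175);print("y edges at",x0,np.percentile(py[k],[.5,99.5]).round(1))
for y0 in(60,80,140):
    k=m&(abs(py-y0)<6)&(abs(px_)<95);print("x edges at",y0,np.percentile(px_[k],[.5,99.5]).round(1))
```

```text
[-0.15032738 -3.53937016  0.3129222 ] [0.55437244 0.11575719 0.07705016]
y edges at -70 [ 41.6 159.1]
y edges at -30 [ 41.4 159.5]
y edges at 0 [ 41.4 159.4]
y edges at 30 [ 41.3 159.4]
y edges at 70 [ 41.3 159.2]
x edges at 60 [-79.1  78. ]
x edges at 80 [-79.1  78.1]
x edges at 140 [-79.1  78.1]
```

Reaction force of 3.5 N shows the panel is seated, square and within about 1 mm. I'll back straight out along the tool axis.

Request:
drive_tool(
  deltas=[
    [[0,0,0,-0.01,0,0,0],[0,0,0,-0.04,0,0,0],[0,0,0,-0.09,0,0,0],[0,0,0,-0.15,0,0,0],[0,0,0,-0.21,0,0,0],[0,-0.03,0,-0.27,0,0,0],[0,-0.08,0,-0.29,0,0,0],[0,-0.08,0,-0.29,0,0,0]],
  ],
)

```text
clock: 30.18
tcp_pos: [0.5608, -0.1569, 0.2086]
orientation: [-0.293, 0.64, 0.651, 0.284]
wrist_force: [-0.7, 0.0, -0.6]
finger_gap: 0.0851
grip_force: 0.0
```

Run:
```python
from h import *
panel(("scene","wrist")); gaps(); print(get_state()["tcp_pos"])
p,d=read_camera("scene");P=cloud(calibration("scene"),d);X,Y,z=P[...,0],P[...,1],P[...,2]
for b in blobs((z>.01)&(z<.045)&(X>.385)&(X<.692)&(Y>-.472)&(Y<-.266),40): print("in tray",b.sum(),rect(P[b]),np.percentile(z[b],[5,50,95]).round(3))
```

```text
scene 1013 (array([559.7, 164.2]), array([167.9, 120.3]), 2.33) press xy 1.2 101.3
wrist 5242 (array([558.8, 165.8]), array([161.5, 126.7]), 1.68) press xy 0.4 102.9
stop 15 [12.   7.9] -63.8 171.2
stop 16 [13.4  5.9] -54.2 170.1
stop 23 [ 9.9 17. ] 60.1 171.4
stop 69 [15.7 16.2] 88.5 100.2
[ 0.56101873 -0.1524323   0.2116985 ]
in tray 372 (array([ 425.1, -371.4]), array([178.9,  58.4]), 87.36) [0.011 0.02  0.029]
in tray 590 (array([ 508.9, -351.9]), array([156.3, 128.7]), 65.7) [0.013 0.024 0.031]
in tray 491 (array([ 648.9, -373.6]), array([149.8,  80.8]), 87.87) [0.015 0.031 0.036]
```

The panel is in register and the tools are in the tray. The arm is clear of everything, so I'm handing in.

```bash
python3 -c "
from workcell import *
print(hand_in())"
```

```text
the job is handed in; nothing more can be done
None
```

I handed the job in at about 30 s of the 72 s, with no verdict returned: by the cameras the knife, squeegee and brush lie across the tray in order, the panel sits square against the stops to within about 1 mm, and no reading showed a screen contact.

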